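# Change the work tray at the soldering bench

## Robot

A 6-joint arm with a two-finger parallel gripper is mounted at the origin on the work surface. World frame = base frame: x ahead of the robot, y to its left, z up, the work surface at z = 0. Lengths are in mm, angles in degrees, forces in N, time in s.
With the tool pointing down it reaches from about 350 to 850 mm from the base axis. Payload 8.1 kg.
Tool frame: the origin (TCP) lies midway between the tips of the shut fingers; the grasp point (between the pads) lies 19 mm behind it (arm.hold_point_z is the distance from the TCP to the grasp point, in mm); z points along the fingers, x is the direction in which the jaws open and shut, and the axes are right-handed (so a half turn about z gives the same grasp; the last joint's range is limited). The gripper opens to 93 mm and grips with 3 to 60 N. Pads are 15 mm wide; open, the fingers measure 128 mm over their backs; the gripper's body (75 mm by 188 mm) begins 65 mm behind the grasp point.
Start: joints at [-74.679, 7.471, 85.268, -0, 87.261, -4.893], TCP at [207.336, -563.043, 218.635] pointing down, gripper open.
Joint ranges: [-169.43, 169.43], [-51.17, 129.36], [1.28, 143.12], [-76.62, 256.62], [0, 156.53], [-152.29, 152.29]. Speed limits (degrees/s): [136.94, 136.94, 159.86, 180, 180, 180].

## Interface

Orientations are given as a 3x3 rotation matrix whose columns are the frame's x, y, z axes.
In Python, from cell import arm, viewer, finder gives the robot as it stands. Calls block until the motion is done:
- arm.move_to(position, orientation): joint-space move of the TCP to a pose.
- arm.servo_line(position, frame=None, vel=150, threshold=None): straight line of the TCP; frame=None keeps the orientation; vel is the mean speed in mm/s. With threshold (N) it stops when the force on the tool has changed by that much, and returns True; else False.
- arm.goto_joints(angles): joint-space move.
- arm.open_gripper() and arm.close(): open the fingers fully, or close them until they stop; the grip force is fixed at half the most.
- arm.hold(seconds).
- arm.ik(position, orientation): joint angles nearest the present ones, or None.
- viewer.capture(name): name is "side" or "top" or "wrist"; returns a dict with "pixels" (400x640x3 uint8, red, green, blue), "range_z" (400x640 float32, mm along the optical axis (not along the pixel's ray), 0 where there is no reading), "fx", "fy", "cx", "cy" (pixels), "camera_from_world" (4x4, takes a point from world to camera coordinates); the wrist camera has in their place "T_tool_cam" (4x4, takes a point from camera to tool coordinates, whose origin is the TCP and whose axes are the tool frame's). Camera axes: x right, y down, z forward; pixel columns grow to the right and rows downward; lengths in mm; the calibration is good to about 2 mm. A picture is of the moment at which its call begins: read the wrist's pose just before it.
A pose or a line that the arm cannot do raises arm.Unreachable and nothing moves.
- arm.sign_off(): hands the job in, once; it reports no verdict.
Trained networks look in a picture, given as the dict that the camera call returned (one of the last four; its "shot" number tells which), for a name from the list of things; names that differ only in an ending like _2 or _b are one class to them, and where a whole thing is asked for, a point or a joint stands for the part that bears it (a point fixed in the world has none). Each returns a list of dicts, best first, with "conf" (0 to 1); they miss things now and then, are a little off and sometimes report something else, mostly with a low value. They report only what shows in the picture. A call takes as long as a camera call.
- finder.regions_of(name, picture): "pixels" (400x640 bool, what is visible of it).
- finder.mark_of(name, picture): "centre" ([x, y, z] in mm, in world coordinates, good to about 4 mm: a listed point, or the origin of a listed thing).
Readings, each from a call of its own:
- arm.read_t(): time.
- arm.read_joint_pos(): joint angles.
- arm.read_qd(): joint speeds.
- arm.read_effort(): joint torques, N m.
- arm.read_tool_pos(): TCP position.
- arm.read_eef_rot(): TCP orientation.
- arm.read_force(): force on the tool from outside, world axes, zero at the start.
- arm.read_ft_torque(): the same for the moment, N m.
- arm.read_width(): finger opening in mm.
Only numpy, scipy, OpenCV 4.12 (cv2) and the standard library are available. Lean on these libraries where they do the work, as an engineer would, in place of code of your own. Each camera call takes 0.05 s, during which the arm holds its last target.

## Task

The red work tray has been left standing open: push it fully home into its case. Then hook a fingertip behind the upright lip of the blue tray and draw it all the way out along its rail to the stop, gently, so that the crucible in it stays standing. Pinch and lift nothing, keep the yellow tray shut and leave everything else on the bench where it is.

Things in the scene. Friction and masses are not known exactly. Their poses are not given: they have to be found in the camera images.
- blue_case: low fixed case of the blue tray, dark wood sides, clear acrylic top, 200 (x) x 110 (y) x 73 mm high. Origin: centre of its underside, on the bench. Its own -x axis points out of the open front towards the robot: the tray slides out exactly along it, z is up.
- blue_tray (a joint): how far the blue tray stands out of its case, m: 0 = fully home, 0.090 = out against its stop. About 2.5 N of friction; no spring, it stays where left. The tray carries, in front of the case, a flat tongue (top 14 mm above the bench) ending in an upright lip 80 mm wide; it weighs about 0.4 kg.
- blue_lip_top (a point): middle of the top edge of the case-side face of the blue tray's lip; moves with the tray; 64 mm above the bench, 145 mm before the case's origin when home. Lip: 80 mm wide, 10 mm thick from here outwards, aluminium behind, blue in front. Behind it, towards the case, an open gap 50 mm long along the rail and 50 mm deep, down to the tongue; then the tray's 24 mm high front wall.
- red_case: low fixed case of the red tray, dark wood sides, clear acrylic top, 200 (x) x 110 (y) x 73 mm high. Origin: centre of its underside, on the bench. Its own -x axis points out of the open front towards the robot: the tray slides out exactly along it, z is up.
- red_tray (a joint): how far the red tray stands out of its case, m: 0 = fully home, 0.090 = out against its stop. About 2.5 N of friction; no spring, it stays where left. The tray carries, in front of the case, a flat tongue (top 14 mm above the bench) ending in an upright lip 80 mm wide; it weighs about 0.4 kg.
- red_lip_top (a point): middle of the top edge of the case-side face of the red tray's lip; moves with the tray; 64 mm above the bench, 145 mm before the case's origin when home. Lip: 80 mm wide, 10 mm thick from here outwards, aluminium behind, red in front. Behind it, towards the case, an open gap 50 mm long along the rail and 50 mm deep, down to the tongue; then the tray's 24 mm high front wall.
- yellow_case: low fixed case of the yellow tray, dark wood sides, clear acrylic top, 200 (x) x 110 (y) x 73 mm high. Origin: centre of its underside, on the bench. Its own -x axis points out of the open front towards the robot: the tray slides out exactly along it, z is up.
- yellow_tray (a joint): how far the yellow tray stands out of its case, m: 0 = fully home, 0.090 = out against its stop. About 2.5 N of friction; no spring, it stays where left. The tray carries, in front of the case, a flat tongue (top 14 mm above the bench) ending in an upright lip 80 mm wide; it weighs about 0.4 kg.
- yellow_lip_top (a point): middle of the top edge of the case-side face of the yellow tray's lip; moves with the tray; 64 mm above the bench, 145 mm before the case's origin when home. Lip: 80 mm wide, 10 mm thick from here outwards, aluminium behind, yellow in front. Behind it, towards the case, an open gap 50 mm long along the rail and 50 mm deep, down to the tongue; then the tray's 24 mm high front wall.
- red_face_mid (a point): centre of the red front plate's outer face, where it can be pushed, 36 mm above the bench; the face looks along -x of the red case
- crucible: small white ceramic crucible, 34 mm across, 32 mm tall, about 50 g, standing loose and upright in the blue tray; origin at the centre of its underside, z up along it
- ring: loose brass ring, 28 mm across, 6 mm high, lying in the red tray; origin at the centre of its underside
- jar: amber jar with black lid, 52 mm across, 70 mm tall, standing on the bench to the left; origin under its centre
- mandrel: upright steel ring mandrel, foot 60 mm across, 160 mm tall, at the left; origin under its centre
- third_hand: soldering third hand: round dark base 90 mm across, jointed arm up to 140 mm high reaching 100 mm sideways, at the right; origin under its base
- hammer: small hammer lying on the bench at the right, 230 mm long; origin under its handle line

How it is judged:
By the outcome, as a careful person would: the job done as asked, in the order asked, and still so for the second after the job is handed in, with the robot touching nothing.
It also fails if it takes over 48 s, if anything falls off the work surface, if the arm or the gripper's body presses on something with over 40 N, if the wrist force passes 120 N, or if a joint passes its speed limit or range.

## Working session

There is one attempt and no reset: what is moved stays moved. The work goes in short steps, each a Python script; the robot and the scene stay as the last script left them, time stands still between calls to the robot, and variables do not carry over. Pictures are saved under pics/ and viewed, and the job is handed in when it is done.

```bash
mkdir -p pics; ls; python3 - <<'E'
from cell import arm, viewer, finder
import cv2,numpy as np
print(arm.read_t(),arm.read_width())
for n in("top","side"):
    p=viewer.capture(n); cv2.imwrite(f"pics/{n}0.png",p["pixels"][:,:,::-1])
    for k in["red_case","blue_case","yellow_case","red_lip_top","blue_lip_top","yellow_lip_top","red_face_mid","crucible","ring","jar","mandrel","third_hand","hammer"]:
        print(n,k,[(np.round(d["centre"],1).tolist(),round(d["conf"],2)) for d in finder.mark_of(k,p)[:2]])
print(arm.read_t(),arm.read_eef_rot())
E
```

```text
pics
0.0 92.9184897875625
top red_case [([748.0, -195.9, 3.8], 0.64)]
top blue_case [([699.0, -17.9, -0.4], 0.66)]
top yellow_case [([746.1, 228.4, 1.0], 0.56), ([542.5, -3.4, 66.8], 0.55)]
top red_lip_top [([548.0, -179.7, 59.7], 0.59)]
top blue_lip_top [([545.1, -5.5, 65.2], 0.98)]
top yellow_lip_top [([603.3, 245.6, 63.2], 0.79), ([545.3, -181.2, 62.9], 0.55)]
top red_face_mid [([535.3, -178.7, 36.4], 0.61), ([488.5, 393.6, -2.9], 0.22)]
top crucible [([568.4, 448.3, -0.9], 0.52), ([486.7, 393.9, -0.0], 0.28)]
top ring []
top jar [([487.8, 392.8, -1.6], 0.57)]
top mandrel [([569.6, 449.1, 0.7], 0.97)]
top third_hand [([550.6, -430.3, 0.2], 0.7)]
top hammer [([282.8, -383.0, -3.2], 0.77), ([546.4, -179.3, 64.9], 0.67)]
side red_case [([746.7, -204.6, -0.5], 0.81)]
side blue_case [([700.7, -16.1, -1.8], 0.7)]
side yellow_case [([743.9, 232.4, -1.8], 0.63)]
side red_lip_top [([546.3, -180.5, 70.3], 0.72)]
side blue_lip_top [([549.1, -7.1, 64.7], 0.74)]
side yellow_lip_top [([570.4, 448.8, -0.2], 0.66), ([598.8, 245.3, 62.1], 0.58)]
side red_face_mid [([533.0, -182.3, 35.5], 0.58), ([743.4, 229.9, 0.4], 0.29)]
side crucible []
side ring []
side jar [([486.0, 391.6, -1.9], 0.84)]
side mandrel [([572.7, 448.4, -0.4], 0.84)]
side third_hand [([551.0, -432.1, 0.8], 0.69)]
side hammer [([290.3, -379.4, -3.2], 0.61)]
1.4 [[ 3.45484929e-01 -9.38424298e-01 -5.97384369e-06]
 [-9.38424298e-01 -3.45484929e-01 -3.39019215e-05]
 [ 2.97505139e-05  1.73186030e-05 -9.99999999e-01]]
```

View pics/top0.png

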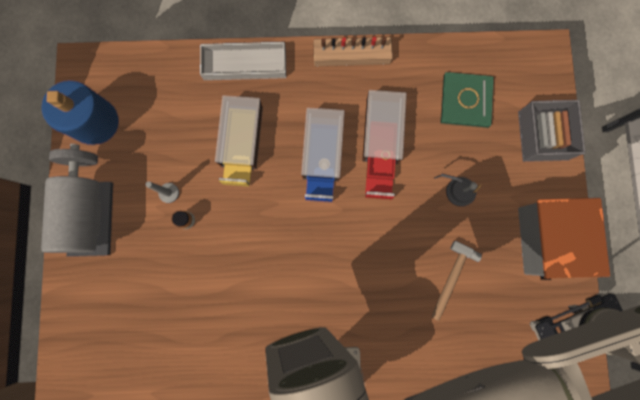

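View pics/side0.png

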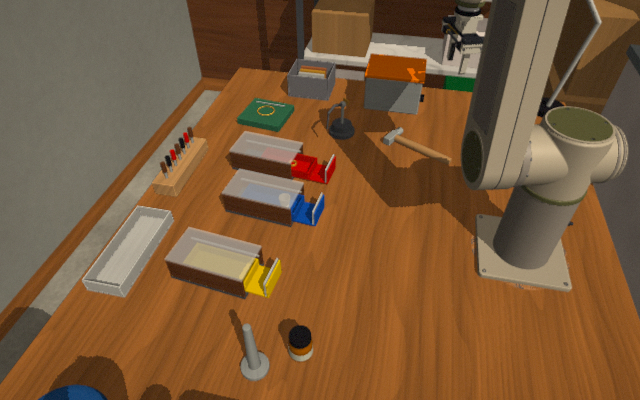

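```bash
python3 - <<'E'
from cell import arm, viewer, finder
import cv2,numpy as np
arm.close()
R=np.array([[0,-1,0],[-1,0,0],[0,0,-1.]])
arm.move_to([480,-90,330],R)
pos=np.array(arm.read_tool_pos());Rt=np.array(arm.read_eef_rot())
p=viewer.capture("wrist"); cv2.imwrite("pics/w0.png",p["pixels"][:,:,::-1])
T=p["T_tool_cam"];print(np.round(T,2).tolist())
W=np.eye(4);W[:3,:3]=Rt;W[:3,3]=pos;W=W@T
def cloud(p,m):
    v,u=np.nonzero(m&(p["range_z"]>0));z=p["range_z"][v,u]
    c=np.c_[(u-p["cx"])/p["fx"]*z,(v-p["cy"])/p["fy"]*z,z,np.ones(len(z))]
    return (c@W.T)[:,:3]
for k in["red_case","blue_case","red_lip_top","blue_lip_top","red_face_mid","crucible","ring"]:
    print(k,[(np.round(d["centre"],1).tolist(),round(d["conf"],2)) for d in finder.mark_of(k,p)[:2]])
for k in["red_tray","blue_tray","red_case","blue_case"]:
    r=finder.regions_of(k,p)
    if not r: print(k,"none");continue
    P=cloud(p,r[0]["pixels"])
    print(k,r[0]["conf"],len(P),np.percentile(P,[1,50,99],axis=0).round(1).tolist())
    for lo,hi in((60,67),(70,77)):
        Q=P[(P[:,2]>lo)&(P[:,2]<hi)]
        if len(Q)>20: print(lo,len(Q),cv2.minAreaRect(Q[:,:2].astype(np.float32)))
print(arm.read_t())
E
```

```text
[[1.0, -0.0, -0.0, -1.05], [0.0, 0.97, 0.24, -67.46], [0.0, -0.24, 0.97, -165.79], [0.0, 0.0, 0.0, 1.0]]
red_case []
blue_case []
red_lip_top [([547.3, -181.2, 61.8], 0.62)]
blue_lip_top [([547.0, -1.1, 65.6], 0.78)]
red_face_mid [([540.2, -178.4, 31.3], 0.83)]
crucible []
ring [([667.1, -207.8, 15.7], 0.46)]
red_tray 0.7 2528 [[535.4, -46.4, 11.8], [570.9, -5.6, 14.2], [606.3, 34.3, 64.5]]
60 203 ((542.3966064453125, -3.216838836669922), (79.20330810546875, 5.574042320251465), 84.19216918945312)
blue_tray 0.57 2520 [[535.4, -46.4, 11.7], [571.0, -6.3, 14.2], [606.5, 32.8, 64.6]]
60 194 ((542.2861328125, -4.3028717041015625), (77.02003479003906, 5.574042320251465), 84.19216918945312)
red_case 0.87 9224 [[539.4, -247.8, 6.6], [650.4, -190.8, 38.6], [701.2, -139.5, 74.5]]
60 239 ((620.2471313476562, -188.39723205566406), (109.13837432861328, 156.07861328125), 83.67131042480469)
70 3933 ((677.95068359375, -195.60140991210938), (110.59134674072266, 58.824432373046875), 84.00580596923828)
blue_case 0.75 10237 [[536.9, -72.3, 10.8], [635.1, -13.6, 72.4], [701.4, 41.2, 74.7]]
60 239 ((620.1451416015625, -11.651607513427734), (107.9251937866211, 161.9453887939453), 84.25550079345703)
70 7217 ((653.9782104492188, -13.803272247314453), (110.53230285644531, 107.39080810546875), 84.27418518066406)
5.4583
```

View pics/w0.png

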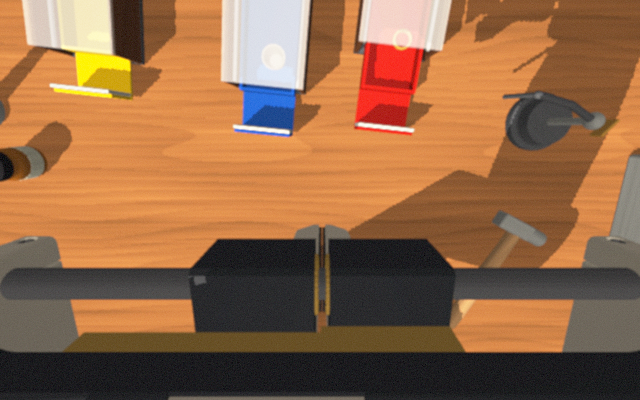

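```bash
cat > h.py <<'E'
import numpy as np
def frame(yaw):
    a=np.radians(yaw);d=np.array([np.cos(a),np.sin(a),0])
    y=-d;z=np.array([0,0,-1.]);x=np.cross(y,z)
    return d,np.c_[x,y,z]
E
python3 - <<'E'
from cell import arm, viewer, finder
import cv2,numpy as np
from h import frame
d,R=frame(-5.9)
c=np.array([677.95,-195.6,0]) # on red axis
pt=lambda s,z:(c+d*s+[0,0,z])
arm.move_to(pt(-185,150),R)
arm.servo_line(pt(-185,26),vel=120)
h=arm.servo_line(pt(-125,26),vel=40,threshold=15); print(h,arm.read_tool_pos(),arm.read_force())
if not h:
    h=arm.servo_line(pt(-60,26),vel=20,threshold=15); print(h,arm.read_tool_pos(),arm.read_force())
print((np.array(arm.read_tool_pos())-c)@d,arm.read_t())
E
```

```text
False [ 553.66221907 -182.65906939   25.97313595] [-0.54593081  0.06126798 -1.18162422]
True [ 584.14087148 -185.81026113   25.32202783] [ 0.40191154 -0.74703827 -0.2471237 ]
-94.31851650459481 10.8167
```

```bash
python3 - <<'E'
from cell import arm, viewer, finder
import cv2,numpy as np
from h import frame
d,R=frame(-5.9)
c=np.array([677.95,-195.6,0])
pt=lambda s,z:(c+d*s+[0,0,z])
S=lambda:(np.array(arm.read_tool_pos())-c)@d
h=arm.servo_line(pt(-75,26),vel=20,threshold=25); print(h,S(),arm.read_force())
s=S()
arm.servo_line(pt(s-25,26),vel=80)
arm.servo_line(pt(s-25,150),vel=150)
arm.move_to([480,-90,330],frame(0)[1])
pos=np.array(arm.read_tool_pos());Rt=np.array(arm.read_eef_rot())
p=viewer.capture("wrist"); cv2.imwrite("pics/w1.png",p["pixels"][:,:,::-1])
W=np.eye(4);W[:3,:3]=Rt;W[:3,3]=pos;W=W@p["T_tool_cam"]
v,u=np.nonzero(p["range_z"]>0);z=p["range_z"][v,u]
P=(np.c_[(u-p["cx"])/p["fx"]*z,(v-p["cy"])/p["fy"]*z,z,np.ones(len(z))]@W.T)[:,:3]
for y0,y1 in((-250,-130),(-70,60),(190,290)):
  Q=P[(P[:,1]>y0)&(P[:,1]<y1)&(P[:,2]>60)&(P[:,2]<68)&(P[:,0]>510)&(P[:,0]<614)]
  if len(Q)>10: print(len(Q),cv2.minAreaRect(Q[:,:2].astype(np.float32)))
for k in["red_lip_top","blue_lip_top","yellow_lip_top","crucible"]:
    print(k,[(np.round(q["centre"],1).tolist(),round(q["conf"],2)) for q in finder.mark_of(k,p)[:2]])
print(arm.read_t())
E
```

```text
True -94.54157452320088 [-0.7757127  -1.09277688 -0.2579428 ]
247 ((601.9857177734375, -186.61289978027344), (78.96952056884766, 8.740328788757324), 86.921142578125)
223 ((572.072998046875, -12.939323425292969), (74.90568542480469, 109.58612823486328), 3.716191291809082)
235 ((598.0426635742188, 245.17034912109375), (80.26234436035156, 4.995652675628662), 83.7710189819336)
red_lip_top [([607.1, -191.0, 60.4], 0.59)]
blue_lip_top []
yellow_lip_top [([549.5, -1.9, 65.9], 0.66), ([598.0, 241.6, 64.0], 0.56)]
crucible []
13.8167
```

View pics/w1.png

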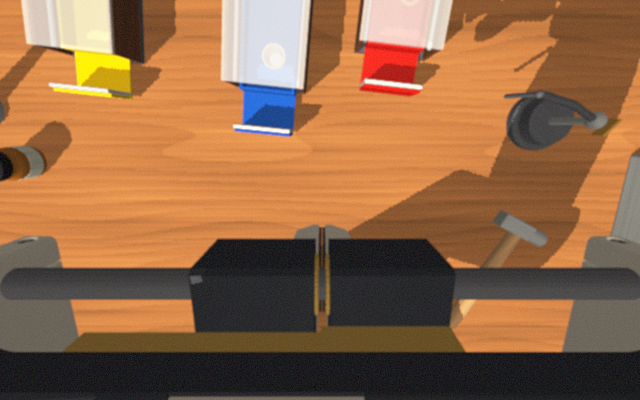

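```bash
python3 - <<'E'
from cell import arm, viewer, finder
import cv2,numpy as np
from h import frame
d,R=frame(-5.8)
c=np.array([653.98,-13.8,0])
pt=lambda s,z:(c+d*s+[0,0,z])
S=lambda:(np.array(arm.read_tool_pos())-c)@d
arm.move_to(pt(-84,170),R)
print(arm.servo_line(pt(-84,27),vel=90,threshold=8),arm.read_tool_pos(),arm.read_force())
h=arm.servo_line(pt(-160,27),vel=20,threshold=15); print(h,S(),arm.read_force(),arm.read_t())
if not h:
    h=arm.servo_line(pt(-205,27),vel=10,threshold=15); print(h,S(),arm.read_force())
print(arm.read_t())
p=viewer.capture("side"); cv2.imwrite("pics/s2.png",p["pixels"][:,:,::-1])
E
```

```text
False [570.97831204  -5.39067634  27.70560409] [0.38293802 0.087573   0.2920687 ]
False -159.92766974254474 [ 2.49981718 -1.84833158  1.20827691] 20.3333
True -180.47131187858355 [1.37968758 0.16712945 1.07242431]
22.6417
```

View pics/s2.png

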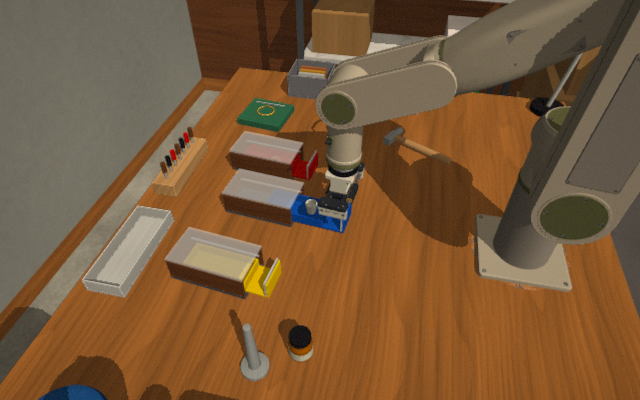

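```bash
python3 - <<'E'
from cell import arm, viewer, finder
import cv2,numpy as np
from h import frame
d,R=frame(-5.8)
c=np.array([653.98,-13.8,0])
pt=lambda s,z:(c+d*s+[0,0,z])
S=lambda:(np.array(arm.read_tool_pos())-c)@d
print(arm.servo_line(pt(-195,27),vel=10,threshold=22),S(),arm.read_force())
s=S()
arm.servo_line(pt(s+14,27),vel=40)
arm.servo_line(pt(s+14,180),vel=100)
arm.move_to([400,-50,340],frame(0)[1])
pos=np.array(arm.read_tool_pos());Rt=np.array(arm.read_eef_rot())
p=viewer.capture("wrist"); cv2.imwrite("pics/w3.png",p["pixels"][:,:,::-1])
W=np.eye(4);W[:3,:3]=Rt;W[:3,3]=pos;W=W@p["T_tool_cam"]
v,u=np.nonzero(p["range_z"]>0);z=p["range_z"][v,u]
P=(np.c_[(u-p["cx"])/p["fx"]*z,(v-p["cy"])/p["fy"]*z,z,np.ones(len(z))]@W.T)[:,:3]
for y0,y1,x0,x1 in((-250,-130,560,630),(-70,60,440,580),(190,290,560,620)):
  Q=P[(P[:,1]>y0)&(P[:,1]<y1)&(P[:,2]>60)&(P[:,2]<68)&(P[:,0]>x0)&(P[:,0]<x1)]
  if len(Q)>10: print(len(Q),cv2.minAreaRect(Q[:,:2].astype(np.float32)))
for k in["red_lip_top","blue_lip_top","yellow_lip_top","crucible"]:
    print(k,[(np.round(q["centre"],1).tolist(),round(q["conf"],2)) for q in finder.mark_of(k,p)[:2]])
p=viewer.capture("side"); cv2.imwrite("pics/s3.png",p["pixels"][:,:,::-1])
for k in["crucible","jar","mandrel","third_hand","hammer","yellow_lip_top"]:
    print(k,[(np.round(q["centre"],1).tolist(),round(q["conf"],2)) for q in finder.mark_of(k,p)[:2]])
print(arm.read_t())
E
```

```text
True -180.25630856000484 [ 2.13801866 -0.15232121  0.21176036]
289 ((602.0055541992188, -187.14674377441406), (79.94061279296875, 5.6180572509765625), 83.73662567138672)
197 ((463.8322448730469, 4.683940887451172), (78.77569580078125, 4.991329669952393), 84.20294952392578)
277 ((597.904541015625, 244.4414520263672), (81.7000732421875, 8.035799026489258), 86.15511322021484)
red_lip_top [([604.7, -192.2, 63.0], 0.62)]
blue_lip_top [([467.3, 2.7, 65.6], 0.82), ([288.0, -382.1, 0.6], 0.15)]
yellow_lip_top [([597.6, 244.6, 63.7], 0.96)]
crucible [([562.3, -14.5, 12.5], 0.94), ([285.4, -380.3, -1.0], 0.36)]
crucible [([562.1, -14.0, 12.3], 0.71), ([552.1, -434.8, 4.8], 0.31)]
jar [([483.8, 392.8, -3.6], 0.97)]
mandrel [([569.6, 451.5, -2.5], 0.64), ([599.7, 243.8, 62.0], 0.6)]
third_hand [([553.6, -433.2, 1.8], 0.55)]
hammer [([285.7, -381.7, -0.7], 0.81)]
yellow_lip_top [([599.2, 242.6, 63.5], 0.68)]
26.825
```

View pics/w3.png

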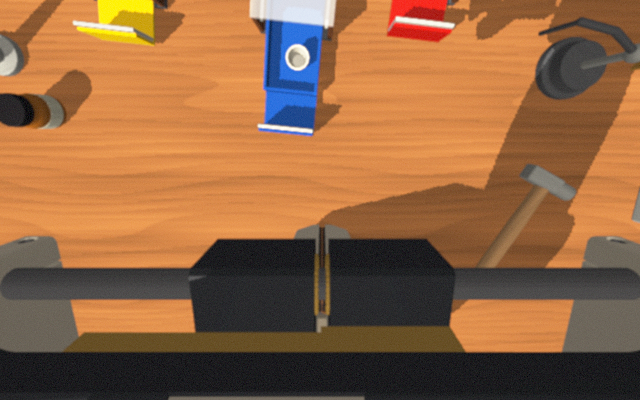

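View pics/s3.png

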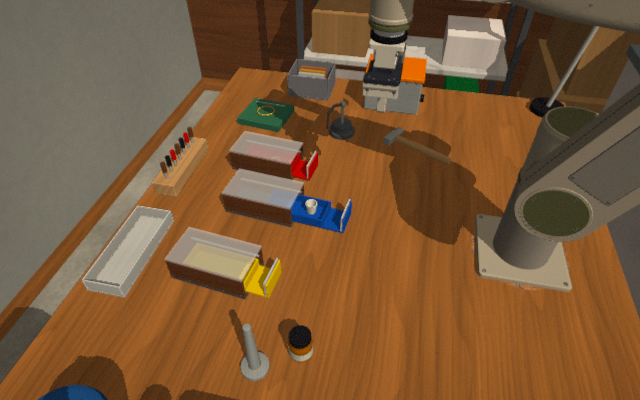

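Both pictures show the crucible standing upright in the blue tray (wrist view 297,57; side view 311,206). The blue tray is fully out, red and yellow are shut, and the arm is clear of everything.

```bash
python3 -c "
from cell import arm
print(arm.sign_off(),arm.read_t())"
```

```text
the job is handed in; nothing more can be done
the job is handed in; nothing more can be done
```

The red tray is pushed fully home, the blue tray is drawn out to its stop with the crucible still standing, and the job was handed in at about 27 s of the 48 s allowed.

- **Red tray:** I pushed on its front plate with the shut fingertips until it stopped. A second push with a 25 N threshold moved it no further. The back of its lip reads at x ≈ 605 mm; I expected about 604 mm when home.
- **Blue tray:** I hooked the shut fingertips behind its lip and drew it out at 10–20 mm/s to the stop. A second pull with a 22 N threshold moved it no further. Its lip reads at x ≈ 467 mm against about 466 mm expected. It seemed to stand roughly 9 mm open before I started.
- **Crucible:** it is upright in the blue tray in both the wrist and side pictures, with its underside about 12 mm above the bench.
- **Everything else:** the yellow tray read shut. The jar, mandrel, third hand and hammer read within the networks' few-millimetre error of their starting places.

The networks failed on a few single pictures: they missed the crucible under the acrylic, and once reported the blue tray's lip under the yellow tray's name. I settled those from the pictures and the depth readings. I did not check the brass ring's position after closing the red tray.

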